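Find the board that has its core and clip it into the spring vice

TASK

Three driver boards that look alike lie on the blue mat, but only one still has its iron core inside and is clearly heavier: find it by feeling their weight, and clamp that one in the spring board vice. Slip one short edge under the lip of the blue sprung jaw, push the jaw back without forcing it, lower the other edge past the lip of the fixed jaw and let the spring carry the board home, so that it lies flat on both ledges, under both lips, against the fixed jaw and in the middle of the jaws' width. Leave the other two boards lying flat on the mat, and do not disturb the other things on the table.

Things in the scene. Friction and masses are not known exactly. Their poses are not given: they have to be found in the camera images.
- board_a: one of three look-alike driver boards: green, 110 (own x) x 60 (y) x 4 mm, a sealed black housing 60 x 44 mm, 30 mm tall, fixed centrally on top (34 mm overall). Origin: centre of the underside, z up; same either way round. Starts flat on the mat. Two weigh about 140 g, one about 390 g (each within 10 %); which one differs from start to start and cannot be seen
- board_b: another of the three driver boards, same looks and sizes as board_a; its weight is not known beforehand
- board_c: another of the three driver boards, same looks and sizes as board_a; its weight is not known beforehand
- mat: blue bench mat, 260 (x) x 420 (y) x 3 mm, fixed; origin: centre of its underside; its top is 3 mm above the table
- vice: spring board vice, fixed, 61 mm tall, 90 mm wide (y). Origin: middle of its underside; own x runs from the blue sprung jaw (nearer the robot) to the aluminium fixed jaw, y along the jaws, z up. Between the jaws' ledges it is free down to two rods (29 mm high) and the base plate (12 mm)
- fixed_jaw (a point): fixed jaw, 80 mm wide: middle of its slot's back wall at ledge height, x = +55 mm from the vice's origin. Ledge: top 45 mm above the table, from here 16 mm towards -x. Lip that overhangs the board: from here 5 mm towards -x, underside 53.5 mm and top 61 mm above the table (slot 8.5 mm high)
- sprung_jaw (a point): blue sprung jaw, 80 mm wide, moves with it: middle of its slot's back wall at ledge height, x = -51 mm from the vice's origin when at rest; it slides to -x. Ledge (same heights as the fixed jaw's) from here 16 mm towards +x, lip from here 5 mm towards +x; its block reaches 18 mm to -x
- vice_jaw (a joint): how far the sprung jaw has been pushed back (m), 0 at rest to 0.016 at its end stop; the spring pushes with 3 N at 0 and 0.5 N more for each mm. 0.004 when a board sits home; it must pass 0.009 for a level board to get past the fixed jaw's lip
- vice_seat (a point): where the centre of the board's underside lies when it sits home: 45 mm above the vice's origin; same axes as the vice
- capacitor: black can 18 mm across, 30 mm tall, standing on the mat; origin at its underside (bystander)
- screwdriver: blue-handled screwdriver 170 mm long lying flat, on the robot's side of mat and vice (bystander)
- spool: blue wire spool 60 mm across, 50 mm tall; origin at its underside (bystander)
- motor_shell: dark steel cup 90 mm across, 100 mm tall; origin at its underside (bystander)
- stator: black flanged motor part 96 mm across, 50 mm tall; origin at its underside (bystander)
- tweezers: dark tweezers 120 mm long lying flat (bystander)

How it is judged (in metres and radians):
At the end, for the whole second after the job is handed in: Heavy board within 2.5 mm of the seat point in the vice's x and z, 12 mm in y, level to 0.06 rad, in line to 0.07 rad, at rest, the sprung jaw 2 to 6 mm back; both light boards (bearing on the mat with 0.6 to 2.3 N) at rest flat on the mat, centres within 120 x 200 mm of its centre ((((x of board_a in the frame of vice_seat between -0.0025 and 0.0025 m and y of board_a in the frame of vice_seat between -0.012 and 0.012 m and z of board_a in the frame of vice_seat between -0.0025 and 0.0025 m and angle between the x axis of board_a and the x axis of vice, either way round below 0.07 rad and angle between board_a's own z axis and vertical below 0.06 rad and linear speed of board_a below 0.01 m/s) and (x of board_b in the frame of mat between -0.12 and 0.12 m and y of board_b in the frame of mat between -0.2 and 0.2 m and angle between board_b's own z axis and vertical below 0.06 rad and linear speed of board_b below 0.01 m/s and contact force between board_b and mat between 0.6 and 2.3 N) and (x of board_c in the frame of mat between -0.12 and 0.12 m and y of board_c in the frame of mat between -0.2 and 0.2 m and angle between board_c's own z axis and vertical below 0.06 rad and linear speed of board_c below 0.01 m/s and contact force between board_c and mat between 0.6 and 2.3 N)) or ((x of board_b in the frame of vice_seat between -0.0025 and 0.0025 m and y of board_b in the frame of vice_seat between -0.012 and 0.012 m and z of board_b in the frame of vice_seat between -0.0025 and 0.0025 m and angle between the x axis of board_b and the x axis of vice, either way round below 0.07 rad and angle between board_b's own z axis and vertical below 0.06 rad and linear speed of board_b below 0.01 m/s) and (x of board_a in the frame of mat between -0.12 and 0.12 m and y of board_a in the frame of mat between -0.2 and 0.2 m and angle between board_a's own z axis and vertical below 0.06 rad and linear speed of board_a below 0.01 m/s and contact force between board_a and mat between 0.6 and 2.3 N) and (x of board_c in the frame of mat between -0.12 and 0.12 m and y of board_c in the frame of mat between -0.2 and 0.2 m and angle between board_c's own z axis and vertical below 0.06 rad and linear speed of board_c below 0.01 m/s and contact force between board_c and mat between 0.6 and 2.3 N)) or ((x of board_c in the frame of vice_seat between -0.0025 and 0.0025 m and y of board_c in the frame of vice_seat between -0.012 and 0.012 m and z of board_c in the frame of vice_seat between -0.0025 and 0.0025 m and angle between the x axis of board_c and the x axis of vice, either way round below 0.07 rad and angle between board_c's own z axis and vertical below 0.06 rad and linear speed of board_c below 0.01 m/s) and (x of board_a in the frame of mat between -0.12 and 0.12 m and y of board_a in the frame of mat between -0.2 and 0.2 m and angle between board_a's own z axis and vertical below 0.06 rad and linear speed of board_a below 0.01 m/s and contact force between board_a and mat between 0.6 and 2.3 N) and (x of board_b in the frame of mat between -0.12 and 0.12 m and y of board_b in the frame of mat between -0.2 and 0.2 m and angle between board_b's own z axis and vertical below 0.06 rad and linear speed of board_b below 0.01 m/s and contact force between board_b and mat between 0.6 and 2.3 N))) and value of joint vice_jaw between 0.002 and 0.006 m); the robot touches nothing.
It fails at once if a board is forced against the vice with more than 60 N (contact force between any of board_a, board_b, board_c and vice above 60 N).
It fails at once if a bystander is moved by more than 30 mm (distance of any of capacitor, screwdriver, spool, motor_shell, stator, tweezers from where it was at the start of the episode above 0.03 m).
It also fails if it takes over 70 s, if anything falls off the work surface, if the arm or the gripper's body presses on something with over 40 N, if the wrist force passes 120 N, or if a joint passes its speed limit or range.

ROBOT

A 6-joint arm with a two-finger parallel gripper is mounted at the origin on the work surface. World frame = base frame: x ahead of the robot, y to its left, z up, the work surface at z = 0. Lengths are in mm, angles in rad, forces in N, time in s.
With the tool pointing down it reaches from about 350 to 850 mm from the base axis. Payload 8.1 kg.
Tool frame: the origin (TCP) lies on the front face of the gripper's body, between the roots of the fingers; the fingertips stand 73 mm ahead of it and the grasp point (between the pads) lies 54 mm ahead of it (env.pinch_z is the distance from the TCP to the grasp point, in mm); z points along the fingers, y is the line along which they close (so a half turn about z gives the same grasp; the last joint's range is limited). The gripper opens to 85 mm and grips with 20 to 120 N. Pads are 22 mm wide; open, the fingers measure 114 mm over their backs; the gripper's body (76 mm by 85 mm) begins 54 mm behind the grasp point. The pads swing forward as they close: fully open they stand 13 mm farther back than shut.
Start: joints at [-1.244, 0.13, 1.488, -0, 1.523, -0.085], TCP at [240.176, -549.838, 303.892] pointing down, gripper open.
Joint ranges: [-2.96, 2.96], [-0.89, 2.26], [0.02, 2.5], [-1.34, 4.48], [0, 2.73], [-2.66, 2.66]. Speed limits (rad/s): [2.39, 2.39, 2.79, 3.14, 3.14, 3.14].

INTERFACE

Orientations are given as a unit quaternion [w, x, y, z].
In Python, from workcell import env, cams gives the robot as it stands (env), with the cameras (cams).
- The arm moves only by the shell command python3 drive.py [OPENING], which reads ROWS from standard input. ROWS is a JSON list of rows, 1 to 8 of them, each written [[dx, dy, dz], [rx, ry, rz]]: dx, dy, dz in mm, then a rotation vector rx, ry, rz in rad; each row shifts and turns the commanded pose from where the row before left it, along the tool's axes as they then stand; what a row does not reach is not made up. A row lasts 1/10 s, in which the tool goes at most 50 mm and 0.15 rad, less where a joint would pass 70% of its speed; a pose out of reach is approached as far as the arm can. OPENING is the opening from 0.0 (shut) to 1.0 (fully open), set as the command begins (- or left out keeps the last). The fingers move at their own pace and stop on an object; the grip force is fixed at half the most. Time passes only in rows, so rows that do not move let the fingers close. It prints the time, the measured TCP pose, the force, the opening and the grip force at its end. Input that does not fit is refused with a message, and nothing moves.
- env.read_state(): the state, without advancing time (a new reading comes with each control period).
- cams.capture(name): name is "side" or "top" or "wrist"; returns the picture (480x640x3 uint8, blue, green, red); there is no depth.
- cams.get_calibration(name): a dict with "K" (3x3 intrinsics, pixels), "R" (3x3) and "t" (3): a world point X has camera coordinates R X + t; the wrist camera has in their place "T_tool_cam" (4x4, takes a point from camera to tool coordinates, whose origin is the TCP and whose axes are the flange's). Camera axes: x right, y down, z forward; pixel columns grow to the right and rows downward; lengths in mm; the calibration is good to about 2 mm. A picture is of the moment at which its call begins: read the wrist's pose just before it. get_calibration takes no time and is no camera call.
- env.hand_in(): hands the job in; it is judged then, once.
The state is a dict: "time_s": time; "joint_positions": joint angles; "joint_vel": joint speeds; "effort": joint torques, N m; "eef_pos": TCP position; "ee_rot": TCP orientation; "ft_force": force on the tool from outside, world axes, zero at the start; "ft_torque": the same for the moment, N m; "gripper_width": opening from 0.0 (shut) to 1.0 (fully open); "gripper_force": force on a finger pad.
Only numpy, scipy, OpenCV 4.12 (cv2) and the standard library are available. Lean on these libraries where they do the work, as an engineer would, in place of code of your own. Each camera call takes 0.05 s, during which the arm holds its last target. There are 200 camera calls.

## Working session

There is one attempt and no reset: what is moved stays moved. The work goes in short steps, Python scripts to look and compute and a shell command to move; the robot and the scene stay as the last step left them, time stands still between calls to the robot, and variables do not carry over. Pictures are saved under pics/ and viewed, at most 10 in all, crops included, and the job is handed in when it is done.

```bash
ls; mkdir -p pics; python3 - <<'E'
from workcell import env, cams
import cv2
s=env.read_state();print(s)
for n in("top","side"):
    cv2.imwrite(f"pics/{n}0.png",cams.capture(n));c=cams.get_calibration(n);print(n,c)
print(cams.get_calibration("wrist"),env.pinch_z)
E
```

```text
drive.py
pics
workcell.py
{'time_s': 0.0, 'joint_positions': array([-1.24441387e+00,  1.31150078e-01,  1.48928867e+00, -4.71723318e-06,
        1.52300202e+00, -8.54009516e-02]), 'joint_vel': array([ 0.0001218 ,  0.00123219, -0.00106166, -0.00102969,  0.00017507,
        0.00033135]), 'effort': array([-1.70330532e-03, -5.69405758e+01, -5.00548339e+01, -5.14313961e-04,
        1.48545729e-02,  1.05794149e-05]), 'eef_pos': array([ 240.03020706, -549.43792902,  302.84577806]), 'ee_rot': array([-9.17070545e-04,  9.78878632e-01,  2.04440138e-01, -1.13409408e-04]), 'ft_force': array([ 0.15936854, -0.06263234, -0.00776832]), 'ft_torque': array([0.01793472, 0.00382507, 0.03743902]), 'gripper_force': 0.0, 'gripper_width': 0.9970961081276672}
top {'K': array([[441.71173862,   0.        , 326.86186891],
       [  0.        , 441.71173862, 241.11870999],
       [  0.        ,   0.        ,   1.        ]]), 'R': array([[ 0.00438802, -0.99997189,  0.00608005],
       [-0.97811428, -0.00555676, -0.2079942 ],
       [ 0.20802213, -0.0050343 , -0.97811116]]), 't': array([ 15.92635342, 595.47487852, 7
[... 226 characters left out ...]
24658],
       [-0.22007704,  0.67352879, -0.70563805],
       [ 0.19461534, -0.67851519, -0.70833749]]), 't': array([ 558.9051516 ,  164.55012441, 1110.57507479])}
{'K': array([[350.25824928,   0.        , 324.22206692],
       [  0.        , 350.25824928, 233.78705018],
       [  0.        ,   0.        ,   1.        ]]), 'T_tool_cam': array([[-6.87155098e-04, -9.62322144e-01, -2.71911051e-01,
         6.87640564e+01],
       [ 9.99999695e-01, -5.60220796e-04, -5.44450144e-04,
        -6.50626323e-01],
       [ 3.71606204e-04, -2.71911342e-01,  9.62322235e-01,
        -6.97611100e+01],
       [ 0.00000000e+00,  0.00000000e+00,  0.00000000e+00,
         1.00000000e+00]])} 53.900000000000006
```

View pics/top0.png

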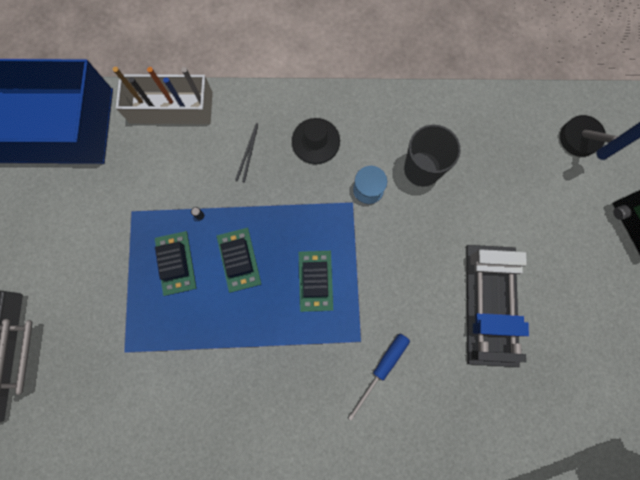

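View pics/side0.png

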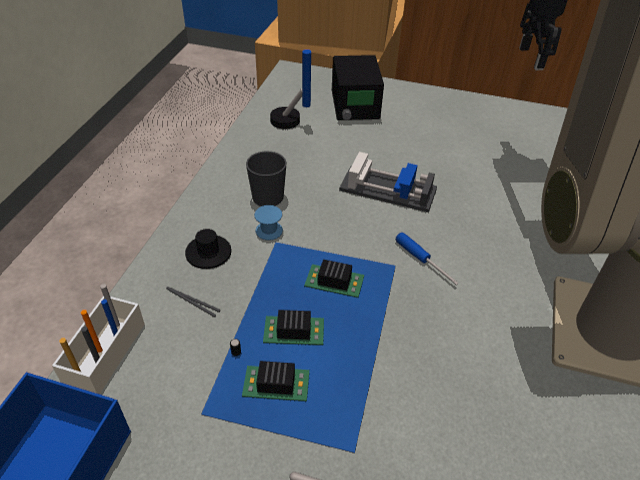

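The top view shows three boards on the mat, centred near pixels (174,263), (239,259) and (316,281). The vice is at about (500,305), with the fixed jaw at the top (+x) and the blue jaw at the bottom. The side view agrees with this. Next I'll enlarge the crops.

```bash
cat > h.py <<'E'
import numpy as np,cv2
from scipy.spatial.transform import Rotation as Ro
from workcell import env, cams
def ray(n,u,v):
    c=cams.get_calibration(n);d=np.linalg.inv(c["K"])@[u,v,1]
    R=c["R"];return -R.T@c["t"],R.T@d
def pix(n,u,v,z):
    o,d=ray(n,u,v);return (o+d*(z-o[2])/d[2])
def proj(n,X):
    c=cams.get_calibration(n);p=c["K"]@(c["R"]@np.array(X,float)+c["t"]);return p[:2]/p[2]
def pose():
    s=env.read_state();q=s["ee_rot"];return s["eef_pos"],Ro.from_quat([q[1],q[2],q[3],q[0]]),s
E
python3 - <<'E'
import cv2,numpy as np
a=cv2.imread("pics/top0.png")
f=lambda x0,y0,w,h,k:cv2.resize(a[y0:y0+h,x0:x0+w],None,fx=k,fy=k,interpolation=cv2.INTER_CUBIC)
A=f(148,222,200,94,4); 
B=f(460,238,80,132,4); B=np.rot90(B).copy()  # separate
cv2.imwrite("pics/c1.png",np.vstack([A,np.zeros((600-376-0,800,3),np.uint8)])[:376])
cv2.imwrite("pics/c2.png",cv2.resize(a[238:370,455:545],None,fx=4.5,fy=4.5,interpolation=cv2.INTER_CUBIC))
E
```

```text
(no output)
```

View pics/c1.png

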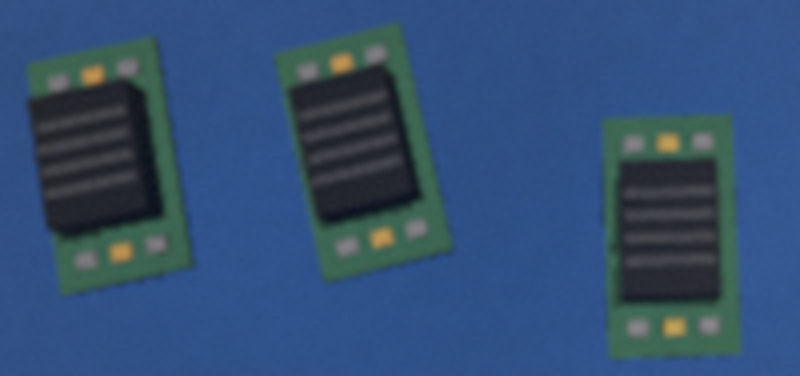

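View pics/c2.png

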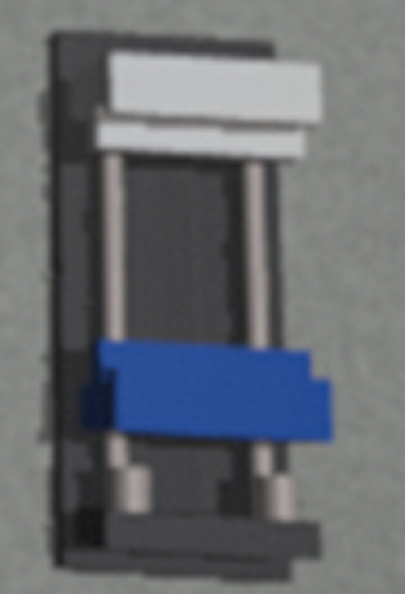

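Board corners in crop 1 (4x, offset 148,222):
- **L:** (28,64), (155,38), (192,267), (65,294)
- **M:** (277,52), (400,24), (453,248), (328,281)
- **R:** (604,120), (730,115), (741,354), (611,356)

Vice edges in crop 2 (4.5x, offset 455,238):
- **Fixed lip front edge:** about (112,118) to (322,124)
- **Fixed ledge front edge:** (95,152) to (303,158)
- **Blue ledge edge:** (98,340) to (310,352)
- **Blue lip edge:** (115,369) to (330,381)

```bash
python3 - <<'E'
from h import *
np.set_printoptions(precision=1,suppress=True)
P=lambda U,V,k,o,z:pix("top",(U+.5)/k-.5+o[0],(V+.5)/k-.5+o[1],z)
for n,c in dict(L=[(28,64),(155,38),(192,267),(65,294)],M=[(277,52),(400,24),(453,248),(328,281)],R=[(604,120),(730,115),(741,354),(611,356)]).items():
    q=np.array([P(*p,4,(148,222),7) for p in c]);d=(q[0]+q[1]-q[2]-q[3])/2;w=(q[0]+q[3]-q[1]-q[2])/2
    print(n,q.mean(0),"len",np.linalg.norm(d),np.linalg.norm(w),"yaw",np.arctan2(d[1],d[0]),np.arctan2(-w[0],w[1]))
o=(455,238)
for n,a,b,z in [("flip",(112,118),(322,124),61),("ftopback",(108,52),(322,63),61),("fledge",(95,152),(303,158),45),("bledge",(98,340),(310,352),45),("blip",(115,369),(330,381),61),("bback",(115,437),(330,440),61),("base1",(55,32),(273,40),12),("base2",(58,565),(290,578),12)]:
    A=P(*a,4.5,o,z);B=P(*b,4.5,o,z);print(n,A[:2],B[:2],"mid",(A+B)[:2]/2,"w",np.linalg.norm(A-B),"yaw",np.arctan2(-(A-B)[0],(A-B)[1]))
for n in("top",): print(proj(n,[0,0,0]))
E
```

```text
L [565.2 297.    7. ] len 109.2869413427234 58.58511104116882 yaw 0.23080878282511372 0.2168719180928451
M [572.6 180.7   7. ] len 109.27399252490302 58.150871397610004 yaw 0.26609458498333016 0.2519683697791068
R [534.1  39.    7. ] len 108.71755712723741 58.344629177318915 yaw 0.047430421638901855 0.03290696950260411
flip [ 557.3 -243.5] [ 555.4 -323.7] mid [ 556.4 -283.6] w 80.21300881204726 yaw -0.023527366654023944
ftopback [ 583.  -243.7] [ 579.1 -325.8] mid [ 581.1 -284.8] w 82.2119149678295 yaw -0.04682168457454864
fledge [ 546.5 -241.7] [ 544.6 -322.5] mid [ 545.5 -282.1] w 80.84938957455945 yaw -0.023806966026427234
bledge [ 474.3 -238.1] [ 470.2 -318.6] mid [ 472.2 -278.4] w 80.68738102008898 yaw -0.051298535999138126
blip [ 462.9 -238.2] [ 458.9 -318. ] mid [ 460.9 -278.1] w 79.87953330147343 yaw -0.050439676317384156
bback [ 438.1 -236.6] [ 437.4 -316.1] mid [ 437.8 -276.3] w 79.52034018918287 yaw -0.009242115324572652
base1 [ 600.8 -239.9] [ 598.  -329.3] mid [ 599.4 -284.6] w 89.47594687063058 yaw -0.031825861715158096
base2 [ 389.5 -228. ] [ 385.  -317.9] mid [ 387.3 -273. ] w 90.00933421643742 yaw -0.05012366487389797
[336.9 616.1]
```

The measured sizes match the given ones. The vice origin is about (506.8, -280.4) with yaw about -0.052, and the board yaws are 0.04 (R), 0.26 (M) and 0.22 (L). I'll start with R.

```bash
cat >> h.py <<'E'
def goal(x,y,z,yaw,tilt=0):
    # rotvec (tool axes) to goal attitude, and shift both before-turn and after-turn tool axes; tilt>0: +x side of the tool rises
    p,R,s=pose()
    G=Ro.from_euler("z",yaw)*Ro.from_euler("y",-tilt)*Ro.from_euler("x",np.pi)
    d=np.array([x,y,z])-p
    np.set_printoptions(precision=3,suppress=True)
    print("rot",(R.inv()*G).as_rotvec(),"shift before",R.inv().apply(d),"after",G.inv().apply(d),"n",np.linalg.norm(d)/50)
E
python3 -c "
from h import *
goal(534.1,39,160,.04)"
```

```text
rot [-0.002  0.     0.372] shift before [ 504.988 -421.34   143.7  ] after [ 317.35  -576.243  142.907] n 13.463875640883833
```

```bash
echo '[[[0, 0, 0], [0, 0, 0.124]], [[0, 0, 0], [0, 0, 0.124]], [[0, 0, 0], [0, 0, 0.124]], [[22, -42, 0], [0, 0, 0]], [[22, -42, 0], [0, 0, 0]], [[22, -42, 0], [0, 0, 0]], [[22, -42, 0], [0, 0, 0]], [[22, -42, 0], [0, 0, 0]]]' | python3 drive.py 1.0
echo '[[[22, -42, 10], [0, 0, 0]], [[22, -42, 10], [0, 0, 0]], [[22, -42, 10], [0, 0, 0]], [[22, -42, 10], [0, 0, 0]], [[22, -42, 10], [0, 0, 0]], [[22, -42, 10], [0, 0, 0]], [[22, -42, 10], [0, 0, 0]], [[0, 0, 0], [0, 0, 0]]]' | python3 drive.py
python3 -c "
from h import *
goal(534.1,39,84,.04)"
```

```text
time_s: 0.9
eef_pos: [342.0, -333.8, 303.4]
ee_rot: [-0.0, 1.0, 0.02, -0.0]
ft_force: [1.5, -0.2, -0.5]
gripper_width: 1.003
gripper_force: 0.0
time_s: 1.7
eef_pos: [484.2, -30.6, 231.9]
ee_rot: [-0.001, 1.0, 0.023, -0.001]
ft_force: [-0.7, -0.3, -0.7]
gripper_width: 0.999
gripper_force: 0.0
rot [-0.003  0.002  0.005] shift before [ 53.305 -66.932 147.977] after [ 52.607 -67.589 147.928] n 3.4186851039132824
```

```bash
echo '[[[26.5, -33.6, 20], [0, 0, 0.003]], [[26.5, -33.6, 20], [0, 0, 0]], [[0, 0, 40], [0, 0, 0]], [[0, 0, 40], [0, 0, 0]], [[0, 0, 20], [0, 0, 0]], [[0, 0, 8], [0, 0, 0]], [[0, 0, 0], [0, 0, 0]]]' | python3 drive.py 1.0
python3 -c "
from h import *
goal(534.1,39,84,.04)"
```

```text
time_s: 2.4
eef_pos: [533.4, 33.0, 84.8]
ee_rot: [-0.0, 1.0, 0.018, -0.001]
ft_force: [0.4, 0.6, -0.2]
gripper_width: 1.001
gripper_force: 0.0
rot [-0.     0.003 -0.004] shift before [ 0.919 -5.974  0.824] after [ 0.938 -5.971  0.826] n 0.12199947929071767
```

```bash
echo '[[[0.5, -6, 0], [0, 0, 0]], [[0, 0, 0], [0, 0, 0]]]' | python3 drive.py 1.0
echo '[[[0, 0, 0], [0, 0, 0]], [[0, 0, 0], [0, 0, 0]], [[0, 0, 0], [0, 0, 0]], [[0, 0, 0], [0, 0, 0]], [[0, 0, 0], [0, 0, 0]], [[0, 0, 0], [0, 0, 0]]]' | python3 drive.py 0.3
echo '[[[0, 0, -5], [0, 0, 0]], [[0, 0, -10], [0, 0, 0]], [[0, 0, -10], [0, 0, 0]], [[0, 0, 0], [0, 0, 0]], [[0, 0, 0], [0, 0, 0]], [[0, 0, 0], [0, 0, 0]]]' | python3 drive.py
```

```text
time_s: 2.6
eef_pos: [536.0, 39.8, 87.9]
ee_rot: [-0.0, 1.0, 0.018, 0.002]
ft_force: [0.3, -0.8, 0.2]
gripper_width: 1.003
gripper_force: 0.0
time_s: 3.2
eef_pos: [535.2, 39.4, 86.7]
ee_rot: [0.0, 1.0, 0.018, 0.001]
ft_force: [-1.2, 0.1, 6.5]
gripper_width: 0.5
gripper_force: 62.6
time_s: 3.8
eef_pos: [534.3, 39.5, 110.6]
ee_rot: [-0.0, 1.0, 0.018, -0.0]
ft_force: [0.2, -0.5, -1.4]
gripper_width: 0.503
gripper_force: 61.8
```

```bash
for i in 1 2 3 4; do echo '[[[0, 0, 0], [0, 0, 0]]]' | python3 drive.py | grep ft_; done
```

```text
ft_force: [0.4, 1.1, -0.7]
ft_force: [-0.3, 0.2, -1.1]
ft_force: [0.1, -0.3, -1.7]
ft_force: [-0.3, -0.0, -1.6]
```

R reads about 1.3 N, so it is light. I'll set it down and move to M.

```bash
echo '[[[0, 0, 12], [0, 0, 0]], [[0, 0, 11], [0, 0, 0]], [[0, 0, 1], [0, 0, 0]], [[0, 0, 0], [0, 0, 0]], [[0, 0, 0], [0, 0, 0]]]' | python3 drive.py
echo '[[[0, 0, 0], [0, 0, 0]], [[0, 0, 0], [0, 0, 0]], [[0, 0, 0], [0, 0, 0]], [[0, 0, -20], [0, 0, 0]], [[0, 0, -40], [0, 0, 0]], [[0, 0, -10], [0, 0, -0.11]], [[0, 0, 0], [0, 0, -0.11]], [[0, 0, 0], [0, 0, 0]]]' | python3 drive.py 1.0
python3 -c "
from h import *
goal(572.6,180.7,86,.259)"
```

```text
time_s: 4.7
eef_pos: [534.4, 39.5, 86.2]
ee_rot: [-0.0, 1.0, 0.018, -0.0]
ft_force: [1.1, -0.3, -0.8]
gripper_width: 0.503
gripper_force: 63.0
time_s: 5.5
eef_pos: [534.9, 39.4, 157.6]
ee_rot: [0.0, 0.992, 0.129, 0.001]
ft_force: [-0.9, -0.4, -0.9]
gripper_width: 1.001
gripper_force: 0.0
rot [ 0.    -0.001 -0.   ] shift before [  72.481 -126.943   71.645] after [  72.619 -126.888   71.603] n 3.255828158314005
```

```bash
echo '[[[24, -42, 0], [0, 0, 0]], [[24, -42, 0], [0, 0, 0]], [[24, -42, 0], [0, 0, 0]], [[0, 0, 40], [0, 0, 0]], [[0, 0, 25], [0, 0, 0]], [[0, 0, 6], [0, 0, 0]], [[0, 0, 0], [0, 0, 0]], [[0, 0, 0], [0, 0, 0]]]' | python3 drive.py 1.0
python3 -c "
from h import *
goal(572.6,180.7,86,.259)"
```

```text
time_s: 6.3
eef_pos: [573.0, 179.4, 87.1]
ee_rot: [-0.0, 0.992, 0.127, 0.001]
ft_force: [0.1, 0.7, 0.7]
gripper_width: 1.002
gripper_force: 0.0
rot [ 0.    -0.001 -0.004] shift before [-0.049 -1.344  1.121] after [-0.042 -1.344  1.122] n 0.03502135825200244
```

```bash
echo '[[[0, -1.3, 0.5], [0, 0, 0]], [[0, 0, 0], [0, 0, 0]], [[0, 0, 0], [0, 0, 0]], [[0, 0, 0], [0, 0, 0]], [[0, 0, 0], [0, 0, 0]], [[0, 0, 0], [0, 0, 0]]]' | python3 drive.py 0.3
echo '[[[0, 0, -5], [0, 0, 0]], [[0, 0, -10], [0, 0, 0]], [[0, 0, -10], [0, 0, 0]], [[0, 0, 0], [0, 0, 0]], [[0, 0, 0], [0, 0, 0]], [[0, 0, 0], [0, 0, 0]]]' | python3 drive.py
for i in 1 2 3 4; do echo '[[[0, 0, 0], [0, 0, 0]]]' | python3 drive.py | grep ft_; done
```

```text
time_s: 6.9
eef_pos: [572.8, 181.0, 86.8]
ee_rot: [-0.0, 0.992, 0.128, 0.001]
ft_force: [-0.6, -0.2, 7.1]
gripper_width: 0.503
gripper_force: 62.8
time_s: 7.5
eef_pos: [571.6, 180.8, 110.1]
ee_rot: [0.0, 0.992, 0.128, -0.0]
ft_force: [0.4, 0.3, -2.0]
gripper_width: 0.498
gripper_force: 61.9
ft_force: [-0.2, -0.2, -1.6]
ft_force: [0.1, 0.0, -1.9]
ft_force: [0.3, -1.1, -2.0]
ft_force: [-0.6, 0.5, -1.4]
```

M reads about 1.8 N, so it is light too, and L should be the heavy one.

```bash
echo '[[[0, 0, 12], [0, 0, 0]], [[0, 0, 11], [0, 0, 0]], [[0, 0, 1], [0, 0, 0]], [[0, 0, 0], [0, 0, 0]], [[0, 0, 0], [0, 0, 0]]]' | python3 drive.py
echo '[[[0, 0, 0], [0, 0, 0]], [[0, 0, 0], [0, 0, 0]], [[0, 0, 0], [0, 0, 0]], [[0, 0, -20], [0, 0, 0]], [[0, 0, -40], [0, 0, 0]], [[0, 0, -10], [0, 0, 0.035]], [[0, 0, 0], [0, 0, 0]], [[0, 0, 0], [0, 0, 0]]]' | python3 drive.py 1.0
python3 -c "
from h import *
goal(565.2,297,86,.224)"
```

```text
time_s: 8.4
eef_pos: [572.0, 180.9, 85.9]
ee_rot: [-0.0, 0.992, 0.128, 0.0]
ft_force: [2.0, 0.4, 0.5]
gripper_width: 0.502
gripper_force: 64.2
time_s: 9.2
eef_pos: [571.5, 180.8, 155.8]
ee_rot: [0.0, 0.994, 0.111, -0.0]
ft_force: [-0.8, -0.1, -0.5]
gripper_width: 1.002
gripper_force: 0.0
rot [-0.     0.001 -0.001] shift before [  19.533 -114.724   69.784] after [  19.641 -114.699   69.795] n 2.7138941258041545
```

```bash
echo '[[[6.5, -38, 0], [0, 0, 0]], [[6.5, -38, 0], [0, 0, 0]], [[6.5, -38.7, 0], [0, 0, 0]], [[0, 0, 35], [0, 0, 0]], [[0, 0, 28], [0, 0, 0]], [[0, 0, 6], [0, 0, 0]], [[0, 0, 0], [0, 0, 0]], [[0, 0, 0], [0, 0, 0]]]' | python3 drive.py 1.0
python3 -c "
from h import *
goal(565.2,297,86,.224)"
```

```text
time_s: 10.0
eef_pos: [566.1, 296.9, 88.1]
ee_rot: [-0.0, 0.994, 0.111, 0.0]
ft_force: [-0.3, -0.3, 0.4]
gripper_width: 1.002
gripper_force: 0.0
rot [-0.    -0.001 -0.002] shift before [-0.874 -0.305  2.063] after [-0.872 -0.308  2.063] n 0.04521696155857376
```

```bash
echo '[[[-0.9, -0.3, 1.3], [0, 0, 0]], [[0, 0, 0], [0, 0, 0]], [[0, 0, 0], [0, 0, 0]], [[0, 0, 0], [0, 0, 0]], [[0, 0, 0], [0, 0, 0]], [[0, 0, 0], [0, 0, 0]]]' | python3 drive.py 0.3
echo '[[[0, 0, -5], [0, 0, 0]], [[0, 0, -10], [0, 0, 0]], [[0, 0, -10], [0, 0, 0]], [[0, 0, 0], [0, 0, 0]], [[0, 0, 0], [0, 0, 0]], [[0, 0, 0], [0, 0, 0]]]' | python3 drive.py
for i in 1 2 3 4; do echo '[[[0, 0, 0], [0, 0, 0]]]' | python3 drive.py | grep -E 'ft_|eef|rot'; done
```

```text
time_s: 10.6
eef_pos: [565.5, 297.3, 87.5]
ee_rot: [-0.0, 0.994, 0.111, 0.001]
ft_force: [-0.5, -0.5, 5.8]
gripper_width: 0.498
gripper_force: 63.2
time_s: 11.2
eef_pos: [564.5, 297.0, 110.7]
ee_rot: [0.0, 0.994, 0.111, -0.0]
ft_force: [0.6, -0.7, -3.9]
gripper_width: 0.501
gripper_force: 62.0
eef_pos: [564.4, 297.0, 110.5]
ee_rot: [0.0, 0.994, 0.111, -0.0]
ft_force: [-0.6, 0.4, -4.3]
eef_pos: [564.4, 297.0, 110.6]
ee_rot: [0.0, 0.994, 0.111, -0.0]
ft_force: [0.1, -0.0, -3.4]
eef_pos: [564.6, 297.1, 110.8]
ee_rot: [0.0, 0.994, 0.111, -0.0]
ft_force: [-0.1, 0.0, -3.9]
eef_pos: [564.7, 297.1, 110.9]
ee_rot: [0.0, 0.994, 0.111, -0.0]
ft_force: [-0.8, 0.1, -3.6]
```

L reads about 3.8 N, so it is the heavy one. I'll lift it, tilt it and carry it to the vice.

```bash
cat >> h.py <<'E'
V=np.array([506.8,-280.4]);VY=-.052;B=84.5
def edge(ex,ez,t,vy=0,V=V,VY=VY,B=B,xo=0):
    # -x bottom edge of board at (ex,ez) in vice frame
    cx=ex+(55+xo)*np.cos(t)-B*np.sin(t);z=ez+(55+xo)*np.sin(t)+B*np.cos(t)
    p=V+[cx*np.cos(VY)-vy*np.sin(VY),cx*np.sin(VY)+vy*np.cos(VY)]
    goal(p[0],p[1],z,VY,t)
E
echo '[[[0, 0, -35], [0, 0, 0.092]], [[0, 0, -50], [0, 0, 0.092]], [[0, 0, -45], [0, 0, 0.092]], [[0, 0, 0], [0, 0, 0]]]' | python3 drive.py
python3 -c "
from h import *
edge(-38,146.5,.2)
edge(-38,146.5,0)"
```

```text
time_s: 12.0
eef_pos: [568.4, 298.7, 250.9]
ee_rot: [-0.003, 1.0, -0.029, 0.007]
ft_force: [2.2, 0.3, -1.4]
gripper_width: 0.503
gripper_force: 62.8
rot [-0.006  0.187 -0.006] shift before [-29.417 581.769   6.484] after [-33.727 581.557   4.045] n 11.650963691458424
rot [-0.006 -0.013 -0.005] shift before [-11.655 581.739  15.959] after [-14.367 581.557  19.907] n 11.641498772830865
```

```bash
echo '[[[-2, 30, 0], [0, 0, 0]], [[-2, 48, 0], [0, 0, 0]], [[-2, 48, 0], [0, 0, 0]], [[-2, 48, 0], [0, 0, 0]], [[-2, 48, 0], [0, 0, 0]], [[-2, 48, 0], [0, 0, 0]], [[-2, 48, 0], [0, 0, 0]], [[-2, 48, 0], [0, 0, 0]]]' | python3 drive.py
echo '[[[-2, 48, 0], [0, 0, 0]], [[-2, 48, 0], [0, 0, 0]], [[-2, 48, 0], [0, 0, 0]], [[-2, 40, 0], [0, 0, 0]], [[0, 25, 0], [0, 0.1, 0]], [[0, 0, 0], [0, 0.1, 0]], [[0, 0, 0], [0, 0, 0]], [[0, 0, 0], [0, 0, 0]]]' | python3 drive.py
python3 -c "
from h import *
edge(-38,86.5,.2)"
```

```text
time_s: 12.8
eef_pos: [528.1, -69.2, 240.5]
ee_rot: [-0.0, 1.0, -0.027, -0.0]
ft_force: [0.6, -0.1, -4.8]
gripper_width: 0.501
gripper_force: 63.4
time_s: 13.6
eef_pos: [508.7, -275.4, 240.5]
ee_rot: [0.002, 0.995, -0.027, 0.098]
ft_force: [-0.2, -1.0, -4.4]
gripper_width: 0.503
gripper_force: 63.7
rot [-0.     0.003 -0.003] shift before [-14.29    5.151  58.636] after [-14.496   5.104  58.59 ] n 1.21143386029101
```

```bash
echo '[[[-7, 2.5, 14], [0, 0.003, 0]], [[-7, 2.6, 15], [0, 0, 0]], [[0, 0, 15], [0, 0, 0]], [[0, 0, 14], [0, 0, 0]], [[0, 0, 0], [0, 0, 0]], [[0, 0, 0], [0, 0, 0]]]' | python3 drive.py
python3 - <<'E'
from h import *
edge(-38,46.5,.2)
a=cams.capture("side");b=cams.capture("wrist");cv2.imwrite("pics/w1.png",b)
cv2.imwrite("pics/s1.png",cv2.resize(a[90:240,310:460],None,fx=4,fy=4,interpolation=cv2.INTER_CUBIC))
E
```

```text
time_s: 14.2
eef_pos: [507.3, -280.3, 180.8]
ee_rot: [0.002, 0.995, -0.027, 0.101]
ft_force: [0.5, -0.5, -3.0]
gripper_width: 0.502
gripper_force: 63.6
rot [-0.001 -0.002 -0.002] shift before [-9.512  0.21  39.444] after [-9.448  0.172 39.459] n 0.811499790310793
```

View pics/s1.png

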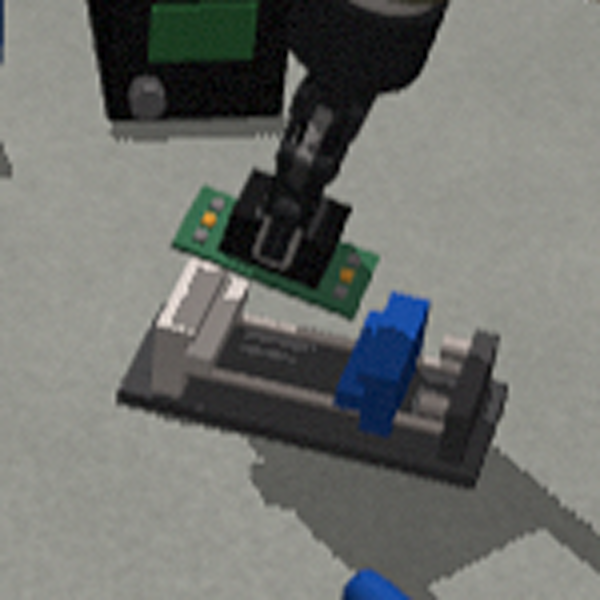

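View pics/w1.png

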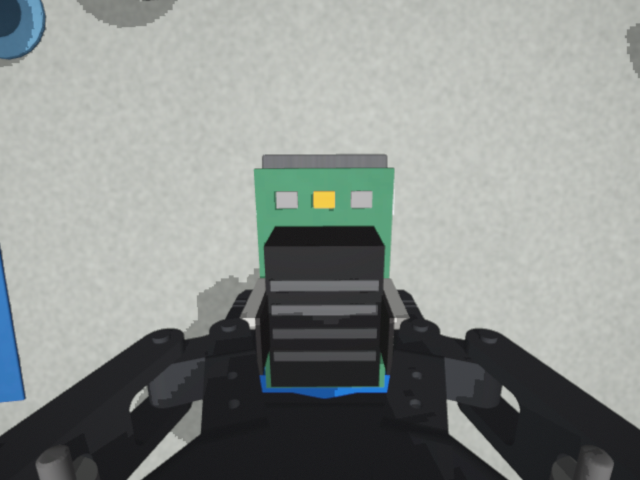

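Side view: the board is tilted above the vice, with its lower edge just in front of the blue lip. Its near corners are at crop (355,316) and (172,248). Wrist view: the far board edge runs (255,168) to (393,168), centred on the vice base edge at (262,155) to (387,155). I'll check both against the model.

```bash
python3 - <<'E'
from h import *
np.set_printoptions(precision=1,suppress=True)
p,R,s=pose()
c=cams.get_calibration("wrist");T=c["T_tool_cam"]
for u,v,z in[(255,168,80.5),(393,168,80.5)]:
    d=T[:3,:3]@np.linalg.inv(c["K"])@[u,v,1];o=T[:3,3];print("far edge tool",o+d*(z-o[2])/d[2])
for u,v in[(262,155),(387,155)]:
    d=R.apply(T[:3,:3]@np.linalg.inv(c["K"])@[u,v,1]);o=R.apply(T[:3,3])+p;print("base",o+d*(12-o[2])/d[2])
W=lambda x,y,z:R.apply([x,y,z])+p
for n,q in dict(nearright=W(-55,-30,84.5),nearleft=W(55,-30,84.5),rightback=W(-55,30,80.5)).items():
    print(n,(proj("side",q)-[310,90])*4+1.5)
f=lambda x,y,z:np.array([V[0]+x*np.cos(VY)-y*np.sin(VY),V[1]+x*np.sin(VY)+y*np.cos(VY),z])
for n,q in dict(blipN=f(-46,40,61),blipF=f(-46,-40,61),bledgeN=f(-35,40,45),flipN=f(50,40,61),fledgeN=f(39,40,45)).items():
    print(n,(proj("side",q)-[310,90])*4+1.5)
E
```

```text
far edge tool [ 54.9 -29.9  80.5]
far edge tool [54.9 28.6 80.5]
base [ 601.1 -241.1   12. ]
base [ 596.2 -329.9   12. ]
nearright [350.4 320.9]
nearleft [168.3 245.7]
rightback [379.  255.5]
blipN [358.  374.6]
blipF [392.  293.7]
bledgeN [335.7 392.2]
flipN [194.2 335.8]
fledgeN [210.6 362.3]
```

The board sits centred in the tool, and B = 84.5 and the vice pose are both confirmed. Next I lower it in front of the lip.

```bash
echo '[[[-3, 0, 12], [0, 0, 0]], [[-3, 0, 12], [0, 0, 0]], [[-2, 0, 9], [0, 0, 0]], [[-1.5, 0, 6], [0, 0, 0]], [[0, 0, 0], [0, 0, 0]], [[0, 0, 0], [0, 0, 0]]]' | python3 drive.py
python3 -c "
from h import *
edge(-38,46.5,.2)
edge(-50,46.5,.2)"
```

```text
time_s: 14.9
eef_pos: [505.8, -280.6, 141.2]
ee_rot: [0.003, 0.994, -0.027, 0.101]
ft_force: [0.5, -0.8, -3.7]
gripper_width: 0.5
gripper_force: 63.8
rot [ 0.    -0.003 -0.002] shift before [-0.107 -0.248  0.963] after [-0.104 -0.248  0.964] n 0.020007053127479094
rot [ 0.    -0.003 -0.002] shift before [-11.861  -0.22   -1.453] after [-11.864  -0.248  -1.42 ] n 0.23903592910161334
```

```bash
echo '[[[-4, 0, -0.4], [0, 0, 0]], [[-4, 0, -0.5], [0, 0, 0]], [[-3.9, 0, -0.5], [0, 0, 0]], [[0, 0, 0], [0, 0, 0]], [[0, 0, 0], [0, 0, 0]]]' | python3 drive.py
python3 -c "
from h import *
edge(-50,46.5,.2)
edge(-56,46.5,.2)"
```

```text
time_s: 15.4
eef_pos: [494.0, -280.1, 140.7]
ee_rot: [0.003, 0.994, -0.027, 0.102]
ft_force: [0.8, -0.4, -4.3]
gripper_width: 0.502
gripper_force: 63.7
rot [ 0.001 -0.004 -0.002] shift before [-0.169 -0.411  0.479] after [-0.166 -0.411  0.48 ] n 0.013068399872033298
rot [ 0.001 -0.004 -0.002] shift before [-6.045 -0.396 -0.735] after [-6.047 -0.411 -0.712] n 0.12204721234853348
```

No contact yet. I'll push the jaw back a little and watch the force.

```bash
echo '[[[-2, 0, -0.4], [0, 0, 0]], [[-2, 0, -0.4], [0, 0, 0]], [[-2, 0, -0.4], [0, 0, 0]], [[0, 0, 0], [0, 0, 0]], [[0, 0, 0], [0, 0, 0]]]' | python3 drive.py
python3 -c "
from h import *
edge(-56,46.5,.2)
edge(-62.5,46.5,.2)"
```

```text
time_s: 15.9
eef_pos: [488.4, -279.8, 140.9]
ee_rot: [0.003, 0.994, -0.027, 0.102]
ft_force: [4.8, -0.1, -2.6]
gripper_width: 0.503
gripper_force: 63.7
rot [ 0.001 -0.005 -0.002] shift before [-0.603 -0.398  0.554] after [-0.6   -0.399  0.557] n 0.018211469037429845
rot [ 0.001 -0.005 -0.002] shift before [-6.967 -0.383 -0.768] after [-6.97  -0.399 -0.734] n 0.14040004925326957
```

Fx is 4.8 N, which fits the jaw being about 4 mm back. I'll push on to about 12 mm.

```bash
echo '[[[-2.5, 0, -0.5], [0, 0, 0]], [[-2.5, 0, -0.4], [0, 0, 0]], [[-2.4, 0, -0.1], [0, 0, 0]], [[0, 0, 0], [0, 0, 0]], [[0, 0, 0], [0, 0, 0]]]' | python3 drive.py
python3 -c "
from h import *
edge(-63,46.5,.2)
edge(-63,46.3,.13)
edge(-63,46.3,.06)
edge(-63,46.3,.0)"
```

```text
time_s: 16.4
eef_pos: [481.7, -279.5, 141.0]
ee_rot: [0.003, 0.994, -0.027, 0.103]
ft_force: [8.7, 0.4, -2.6]
gripper_width: 0.503
gripper_force: 63.8
rot [ 0.001 -0.007 -0.002] shift before [-0.966 -0.431  0.62 ] after [-0.961 -0.433  0.627] n 0.024530327567046775
rot [ 0.001 -0.077 -0.002] shift before [ 4.741 -0.45   4.908] after [ 5.104 -0.433  4.531] n 0.1367730862563405
rot [ 0.001 -0.147 -0.002] shift before [10.189 -0.469  9.392] after [11.453 -0.433  7.803] n 0.27730651210810514
rot [ 0.001 -0.207 -0.002] shift before [14.599 -0.485 13.531] after [17.066 -0.433 10.248] n 0.3982313808369478
```

```bash
echo '[[[2.4, -0.2, 2.3], [0, -0.038, 0]], [[2.5, -0.2, 2.2], [0, -0.038, 0]], [[0, 0, 0], [0, 0, 0]], [[0, 0, 0], [0, 0, 0]]]' | python3 drive.py
python3 -c "
from h import *
edge(-63,46.3,.13)
edge(-63,46.3,.065)
edge(-63,46.3,.0)"
```

```text
time_s: 16.8
eef_pos: [488.1, -279.8, 137.9]
ee_rot: [0.003, 0.997, -0.027, 0.066]
ft_force: [9.4, -0.6, -0.6]
gripper_width: 0.502
gripper_force: 63.8
rot [ 0.002 -0.002 -0.002] shift before [-0.819 -0.322  0.544] after [-0.817 -0.322  0.545] n 0.020679904505017076
rot [ 0.002 -0.067 -0.002] shift before [ 4.548 -0.338  4.303] after [ 4.825 -0.322  3.991] n 0.1253987492463219
rot [ 0.002 -0.132 -0.002] shift before [ 9.659 -0.355  8.403] after [10.678 -0.322  7.064] n 0.25614742022989584
```

```bash
echo '[[[2.3, -0.1, 2.1], [0, -0.034, 0]], [[2.3, -0.1, 2.1], [0, -0.033, 0]], [[0, 0, 0], [0, 0, 0]], [[0, 0, 0], [0, 0, 0]]]' | python3 drive.py
python3 -c "
from h import *
edge(-63,46.3,.065)
edge(-63,46.3,.0)"
```

```text
time_s: 17.2
eef_pos: [493.5, -280.0, 134.6]
ee_rot: [0.002, 0.999, -0.027, 0.033]
ft_force: [10.0, -0.1, 1.7]
gripper_width: 0.502
gripper_force: 64.2
rot [ 0.002 -0.    -0.002] shift before [-0.341 -0.293  0.387] after [-0.34  -0.293  0.388] n 0.011866836004666323
rot [ 0.002 -0.065 -0.002] shift before [ 5.03  -0.312  4.141] after [ 5.291 -0.293  3.803] n 0.13045035542970487
```

```bash
echo '[[[2.5, -0.1, 1.8], [0, -0.033, 0]], [[2.5, -0.1, 1.8], [0, -0.032, 0]], [[0, 0, 0], [0, 0, 0]], [[0, 0, 0], [0, 0, 0]]]' | python3 drive.py
python3 - <<'E'
from h import *
edge(-63,46.3,.0); edge(-55,45.5,0)
a=cams.capture("side");
cv2.imwrite("pics/s2.png",cv2.resize(a[100:230,320:450],None,fx=4.5,fy=4.5,interpolation=cv2.INTER_CUBIC))
E
```

```text
time_s: 17.6
eef_pos: [498.8, -280.3, 131.3]
ee_rot: [0.001, 1.0, -0.027, 0.0]
ft_force: [9.6, -1.2, 1.2]
gripper_width: 0.502
gripper_force: 64.3
rot [ 0.003 -0.001 -0.002] shift before [ 0.029 -0.285  0.475] after [ 0.03  -0.284  0.476] n 0.011090507703844912
rot [ 0.003 -0.001 -0.002] shift before [ 8.028 -0.302  1.281] after [ 8.03  -0.284  1.276] n 0.1627123997579779
```

View pics/s2.png

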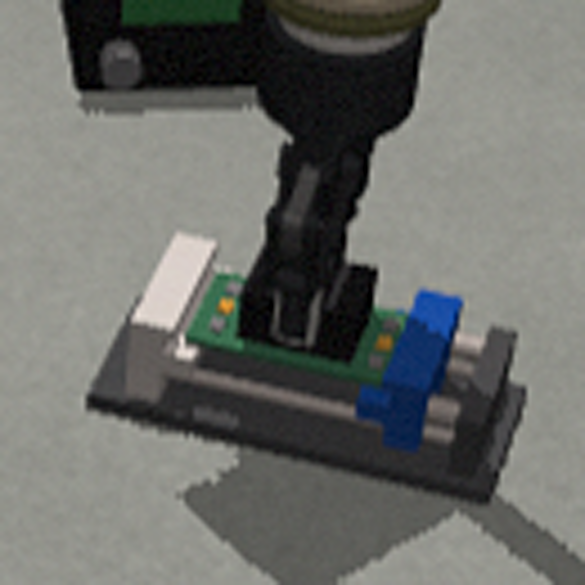

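The board is level, with its left edge just below the fixed jaw's lip near (195,335). I'll ease it towards the fixed jaw.

```bash
echo '[[[2.3, 0, 0.3], [0, 0, 0]], [[2.3, 0, 0.3], [0, 0, 0]], [[1.9, 0, 0], [0, 0, 0]], [[0, 0, 0], [0, 0, 0]], [[0, 0, 0], [0, 0, 0]]]' | python3 drive.py
echo '[[[0.7, 0, 0.2], [0, 0, 0]], [[0, 0, 0], [0, 0, 0]], [[0, 0, 0], [0, 0, 0]]]' | python3 drive.py
python3 -c "
from h import *
edge(-55,45.5,0)"
```

```text
time_s: 18.15
eef_pos: [504.2, -280.4, 129.9]
ee_rot: [0.001, 1.0, -0.027, -0.001]
ft_force: [8.0, -1.9, -0.1]
gripper_width: 0.5
gripper_force: 64.1
time_s: 18.45
eef_pos: [504.8, -280.4, 129.6]
ee_rot: [0.001, 1.0, -0.027, -0.001]
ft_force: [6.9, -1.2, -0.4]
gripper_width: 0.503
gripper_force: 64.1
rot [ 0.002  0.001 -0.002] shift before [ 1.995 -0.081 -0.356] after [ 1.996 -0.077 -0.353] n 0.04056496037998358
```

```bash
for i in 1 2; do echo '[[[0.8, 0, 0], [0, 0, 0]], [[0, 0, 0], [0, 0, 0]], [[0, 0, 0], [0, 0, 0]]]' | python3 drive.py | grep -E 'eef|ft_'; done
```

```text
eef_pos: [505.5, -280.4, 129.6]
ft_force: [5.9, -1.2, 0.2]
eef_pos: [506.2, -280.5, 129.6]
ft_force: [5.5, -1.9, 0.6]
```

```bash
for i in 1 2; do echo '[[[0.6, 0, 0], [0, 0, 0]], [[0, 0, 0], [0, 0, 0]], [[0, 0, 0], [0, 0, 0]]]' | python3 drive.py | grep -E 'eef|ft_'; done
```

```text
eef_pos: [506.3, -280.4, 129.5]
ft_force: [4.0, -1.6, 5.8]
eef_pos: [506.6, -280.5, 129.4]
ft_force: [2.8, -2.0, 7.9]
```

Fx is falling, so the board is touching the fixed jaw. I'll release it.

```bash
echo '[[[0, 0, -0.3], [0, 0, 0]], [[0, 0, 0], [0, 0, 0]], [[0, 0, 0], [0, 0, 0]], [[0, 0, 0], [0, 0, 0]], [[0, 0, 0], [0, 0, 0]]]' | python3 drive.py 0.8
echo '[[[0, 0, -10], [0, 0, 0]], [[0, 0, -30], [0, 0, 0]], [[0, 0, -50], [0, 0, 0]], [[0, 0, -50], [0, 0, 0]], [[0, 0, 0], [0, 0, 0]], [[0, 0, 0], [0, 0, 0]]]' | python3 drive.py 1.0
python3 - <<'E'
from h import *
a=cams.capture("side");b=cams.capture("wrist");
A=cv2.resize(a[110:220,330:440],(440,440),interpolation=cv2.INTER_CUBIC)
B=b[20:460,140:500]
cv2.imwrite("pics/s3.png",np.hstack([A,B]));print(pose()[:1],pose()[1].as_matrix())
E
```

```text
time_s: 20.15
eef_pos: [505.9, -279.6, 128.3]
ee_rot: [-0.0, 1.0, -0.027, -0.003]
ft_force: [0.4, 0.5, -0.4]
gripper_width: 0.802
gripper_force: 0.0
time_s: 20.75
eef_pos: [507.8, -280.5, 271.8]
ee_rot: [0.001, 1.0, -0.027, -0.0]
ft_force: [-0.5, -0.2, -0.2]
gripper_width: 0.999
gripper_force: 0.0
(array([ 506.45378907, -279.56588778,  267.88010869]),) [[ 9.98512597e-01 -5.41747580e-02 -6.13917149e-03]
 [-5.41694274e-02 -9.98531226e-01  1.03140169e-03]
 [-6.18603037e-03 -6.97312173e-04 -9.99980623e-01]]
```

View pics/s3.png

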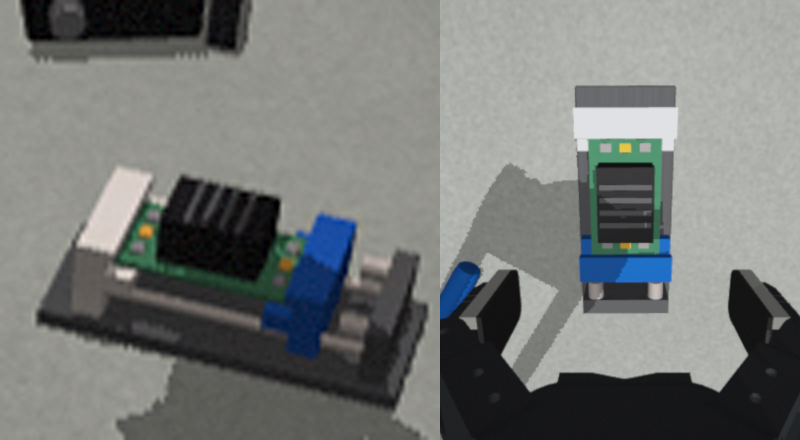

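The board looks seated under both lips. I'll check the jaw travel and the light boards with the top camera.

```bash
echo '[[[0, 0, -50], [0, 0, 0]], [[-45, 0, 0], [0, 0, 0]], [[-45, 0, 0], [0, 0, 0]], [[0, 0, 0], [0, 0, 0]]]' | python3 drive.py >/dev/null
python3 - <<'E'
from h import *
a=cams.capture("top");cv2.imwrite("pics/top1.png",a)
r=lambda x0,y0,w,h,s:cv2.resize(a[y0:y0+h,x0:x0+w],s,interpolation=cv2.INTER_CUBIC)
cv2.imwrite("pics/t2.png",np.hstack([r(455,238,90,132,(405,594)),r(210,215,130,198,(390,594))]))
E
```

View pics/t2.png

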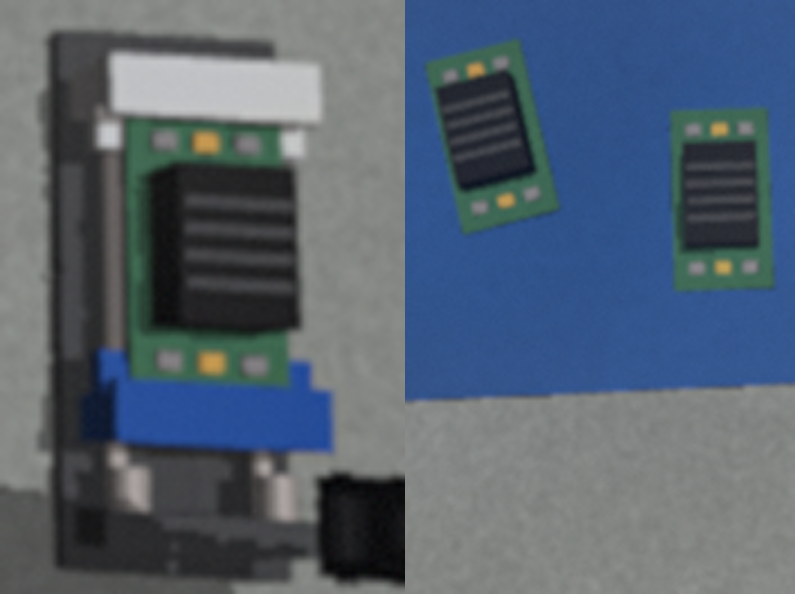

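The blue lip edge moved 11 crop pixels, about 4.1 mm, which is home. The board is central in the jaws and the light boards lie flat on the mat.

```bash
python3 -c "
from workcell import env, cams
print(env.hand_in())"
```

```text
the job is handed in; nothing more can be done
None
```

I found the heavy board (the leftmost in the top view, about 3.8 N against about 1.3 N and 1.8 N) and clamped it in the vice with the sprung jaw about 4 mm back. The two light boards lie flat on the mat, and the job is handed in, though hand-in returned no verdict.

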